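Uncover the tagged gas valve and push it shut

TASK

Shut off the nitrogen to the specimen chamber: in the wooden gas box on the bench, push the loose metal cover along its track all the way to the other end of the box, so that the valve handle with the round disc on it is uncovered, then push that handle round its quarter turn until it stops, fully shut. Do not lift the cover or pick anything up, and leave the other valve handle and the things standing on the bench alone.

Things in the scene. Friction and masses are not known exactly. Their poses are not given: they have to be found in the camera images.
- gas_box: Open wooden trough fixed to the bench, 172 (its x) x 324 (y) x 76 mm high; origin at the centre of its underside, +x away from the robot but for a yaw up to 0.3 rad. Inside 136 (x) x 300 (y) mm, floor 8 mm up. Two valves stand in it, pivots at box x = -32, y = 70 and -70 mm; which is the tagged one varies. The cover lies on ledges 66 mm up, between 10 mm lips, and slides along box y
- cover_rib (a point): Loose aluminium cover, 146 (x) x 144 (y) x 8 mm, about 0.35 kg, top face 74 mm above the bench; a rib 80 (x) x 14 (y) x 20 mm high runs across its middle. Point: centre of the rib, 84 mm above the bench; axes as the box's. It starts over the tagged valve; pushed against the other end wall it stands at box y = 78 or -78 mm, over the bare valve, whose lever it clears by 12 mm
- tagged_pivot (a point): Pivot of the tagged valve: on the vertical turning axis of its lever, half-way up the lever's bar, 50 mm above the bench; its axes are the box's. Hidden under the cover at the start
- tagged_tip (a point): On the tagged lever, 50 mm out from its pivot, 50 mm above the bench. Steel bar 12 wide, 8 thick (46 to 54 mm above the bench), 62 mm out from its pivot; on top, centred here, a flat steel disc 30 across, 4 mm thick. Below the lever only a pipe along box x, top 30 mm above the bench, and at the pivot a block 46 x 26 mm, top 34 mm, with a round stem 18 mm across
- tagged_lever (a joint): Angle of the tagged lever in rad: 0 = open, pointing along the box's +x; it grows anticlockwise seen from above to 1.571 = shut at its stop, pointing along the box's +y. Starts at 0 to 0.35. Stiff (about 0.1 N m, 2 to 3 N near its end) and stays where it is left
- bare_pivot (a point): The same point on the other valve, whose lever has no disc; open to view at the start. To be left alone
- bare_tip (a point): Centre line of the bare lever, 50 mm out from its pivot, 50 mm above the bench; a steel bar as the tagged one but without the disc
- bare_lever (a joint): Angle of the bare lever, as for the tagged one; starts at 0 to 0.35 and must stay as it is
- pin_jar: Loose glass jar, 56 mm across, 85 mm high, to the left of the box; origin at its foot. To be left alone
- pin_block: Loose white round block, 72 mm across, 45 mm high, to the left of the box; origin at its foot. To be left alone
- soft_brush: Loose brush 160 mm long lying to the right of the box. To be left alone
- cork_tray: Loose open cardboard tray, 90 x 70 x 40 mm, to the right of the box; origin at its foot. To be left alone
Things that resemble listed ones, but are neither listed nor needed, are in the scene too. Of the things shaped like the part that bears cover_rib, the aluminium one is meant.

How it is judged (in metres and radians):
On the way, in this order (a step that is already met when the one before it is completed fails the run):
1. the cover has been slid along to the other end, clear of the tagged valve, and lies flat in its track (z of cover_rib in the frame of tagged_pivot below 0.038 m and angle between cover_rib's own z axis and vertical below 0.05 rad and horizontal distance between cover_rib and tagged_pivot above 0.137 m), for 0.2 s.
2. the tagged lever has been pushed shut (value of joint tagged_lever above 1.45 rad), for 0.2 s.
At the end, for the whole second after the job is handed in: the tagged lever is within 0.12 rad of its shut stop; the cover lies flat in its track at the other end of the box (within about 15 mm of the end wall), clear of the tagged valve; the bare lever has not been turned (tip within 10 mm of its start) (all of step 1 and value of joint tagged_lever above 1.45 rad and distance of bare_tip from where it was at the start of the episode below 0.01 m); the robot touches nothing.
It fails at once if the cover is lifted more than 10 mm or tipped out of its track (z of cover_rib in the frame of tagged_pivot above 0.044 m or angle between cover_rib's own z axis and vertical above 0.15 rad).
It fails at once if the bare lever is moved (distance of bare_tip from where it was at the start of the episode above 0.012 m).
It fails at once if a thing standing on the bench is moved more than 20 mm (distance of any of pin_jar, pin_block, soft_brush, cork_tray from where it was at the start of the episode above 0.02 m).
It also fails if it takes over 45 s, if anything falls off the work surface, if the arm or the gripper's body presses on something with over 40 N, if the wrist force passes 120 N, or if a joint passes its speed limit or range.

ROBOT

A 6-joint arm with a two-finger parallel gripper is mounted at the origin on the work surface. World frame = base frame: x ahead of the robot, y to its left, z up, the work surface at z = 0. Lengths are in m, angles in degrees, forces in N, time in s.
With the tool pointing down it reaches from about 0.325 to 0.775 m from the base axis. Payload 5.5 kg.
Tool frame: the origin (TCP) lies midway between the tips of the shut fingers; the grasp point (between the pads) lies 19 mm behind it; z points along the fingers, x is the direction in which the jaws open and shut, and the axes are right-handed (so a half turn about z gives the same grasp; the last joint's range is limited). The gripper opens to 88 mm and grips with 3 to 60 N. Pads are 20 mm wide; open, the fingers measure 115 mm over their backs; the gripper's body (75 mm by 178 mm) begins 61 mm behind the grasp point.
Start: joints at [63.157, 5.22, 70.514, -0, 104.267, -3.249], TCP at [0.24, 0.55, 0.223] pointing down, gripper open.
Joint ranges: [-164.24, 164.24], [-49.07, 125.15], [9.68, 141.18], [-86.29, 266.29], [3.28, 154.24], [-151.56, 151.56]. Speed limits (degrees/s): [147.25, 147.25, 172.46, 180, 180, 180].

INTERFACE

Orientations are given as [roll, pitch, yaw] about the fixed x, y, z axes, in that order (R = Rz(yaw) Ry(pitch) Rx(roll)).
In Python, from station import bot, get_image, sign_off gives the robot as it stands.
- The arm moves only by the tool servo_tool, never from a script. Its argument "increments" is a list of rows, each a list of 7 numbers: the shift along the tool's x, y, z in mm, then the turn, a rotation vector about the tool's x, y, z in rad, then the opening, from 0 (shut) to 1 (fully open). In form: [[tx, ty, tz, ax, ay, az, gripper], ...]. A call has 1 to 20 rows; each row is the pose to reach, as a shift and turn from the pose commanded when the call began, along the tool's axes at that moment; what a row does not reach only later rows make up. A row lasts 1/8 s, in which the tool goes at most 62.5 mm and 10.7 degrees, less where a joint would pass 70% of its speed; a pose out of reach is approached as far as the arm can. A call with a gripper value outside its range is refused whole. The fingers move at their own pace and stop on an object; "squeeze" is the grip in N (left out, the last holds). Time passes only in rows, so rows that repeat a pose let the fingers close. It gives the time, the measured TCP pose, the force and the opening at its end, in the units of the state.
- bot.read_state(): the state, without advancing time (a new reading comes with each control period).
- get_image(name): name is "side" or "top" or "wrist"; returns a dict with "pixels" (384x512x3 uint8, blue, green, red), "intrinsics" (3x3 intrinsics, pixels), "k1" (the pictures are not rectified: a ray, as slopes to the right and down, at radius r is drawn at 1 + k1 r^2 times it, then the intrinsics apply), "world_to_cam" (4x4, takes a point from world to camera coordinates); the wrist camera has in their place "hand_eye" (4x4, takes a point from camera to tool coordinates, whose origin is the TCP and whose axes are the tool frame's). Camera axes: x right, y up, looking along -z (the intrinsics and any distortion apply to the point x, -y, -z); pixel columns grow to the right and rows downward; lengths in m; the calibration is good to about 2 mm. A picture is of the moment at which its call begins: read the wrist's pose just before it. There is no depth.
- sign_off(): hands the job in, once; it reports no verdict.
The state is a dict: "time": time; "joints": joint angles; "joint_vel": joint speeds; "effort": joint torques, N m; "ee_pos": TCP position; "ee_rot": TCP orientation; "contact_force": force on the tool from outside, world axes, zero at the start; "wrist_torque": the same for the moment, N m; "finger_gap": finger opening in m.
Only numpy, scipy, OpenCV 4.12 (cv2) and the standard library are available. Lean on these libraries where they do the work, as an engineer would, in place of code of your own. Each camera call takes 0.05 s, during which the arm holds its last target.

## Working session

There is one attempt and no reset: what is moved stays moved. The work goes in short steps, Python scripts to look and compute and a tool call to move; the robot and the scene stay as the last step left them, time stands still between calls to the robot, and variables do not carry over. Pictures are saved under pics/ and viewed, and the job is handed in when it is done.

Besides the shell and the picture viewer there is one more tool, called after ">>>" by a JSON object that holds its "api" and its "payload". servo_tool: Moves the arm, as the interface text tells. Its arguments: {"type":"object","properties":{"increments":{"type":"array","items":{"type":"array","items":{"type":"number"}}},"squeeze":{"type":"number"}},"required":["increments"]}

```bash
mkdir -p pics; ls
python3 - <<'E'
from station import bot,get_image
import cv2,numpy as np
print(bot.read_state())
for n in ("top","side","wrist"):
    d=get_image(n); cv2.imwrite(f"pics/{n}0.png",d["pixels"])
    print(n,{k:np.round(v,4).tolist() for k,v in d.items() if k!="pixels"})
E
```

```text
pics
{'time': 0.0, 'joints': array([ 6.31565118e+01,  5.26154463e+00,  7.05827766e+01,  2.58012707e-04,
        1.04268218e+02, -3.24807555e+00]), 'joint_vel': array([ 0.00261098,  0.00387901,  0.01680529,  0.12976791, -0.04938424,
       -0.09663695]), 'effort': array([-2.36848327e-04, -4.46463668e+01, -4.06432772e+01,  6.96478318e-02,
        2.96564098e-02, -1.23532609e-04]), 'ee_pos': array([0.24001765, 0.54955815, 0.22151441]), 'ee_rot': array([-1.79993374e+02,  1.12344092e-01,  6.64046572e+01]), 'contact_force': array([ 0.08582761, -0.01588322, -0.00822083]), 'wrist_torque': array([-0.05530788, -0.00074953, -0.01071422]), 'finger_gap': 0.08770404737799362}
top {'intrinsics': [[399.8469, 0.0, 257.6383], [0.0, 399.8469, 187.7371], [0.0, 0.0, 1.0]], 'k1': -0.072, 'world_to_cam': [[-0.0957, -0.9954, -0.0016, 0.1349], [0.9753, -0.0941, 0.1999, -0.4198], [-0.1991, 0.0175, 0.9798, -1.3985], [0.0, 0.0, 0.0, 1.0]]}
side {'intrinsics': [[367.2944, 0.0, 254.6929], [0.0, 367.2944, 193.4445], [0.0, 0.0, 1.0]], 'k1': -0.0641, 'world_to_cam': [[0.9823, -0.1874, -0.004, -0.4195], [0.0958, 0.4837, 0.87, -0.1608], [-0.1611, -0.8549, 0.4931, -1.0785], [0.0, 0.0, 0.0, 1.0]]}
wrist {'intrinsics': [[328.9272, 0.0, 251.4325], [0.0, 328.9272, 185.0238], [0.0, 0.0, 1.0]], 'k1': -0.0706, 'hand_eye': [[1.0, 0.0004, 0.0015, 0.0009], [0.0008, -0.9622, -0.2722, -0.0748], [0.0014, 0.2722, -0.9622, -0.1609], [0.0, 0.0, 0.0, 1.0]]}
```

View pics/top0.png

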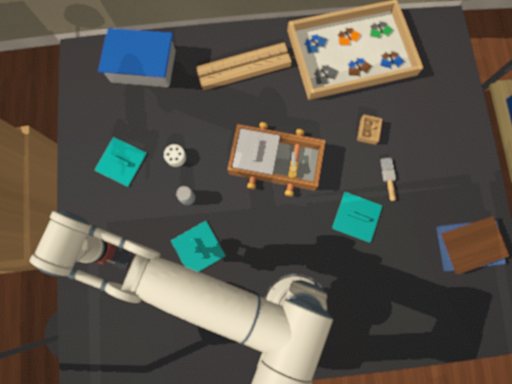

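View pics/side0.png

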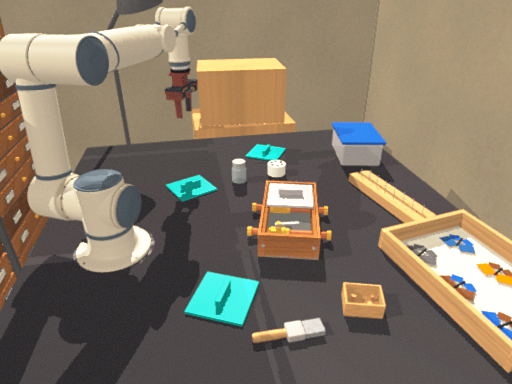

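View pics/wrist0.png

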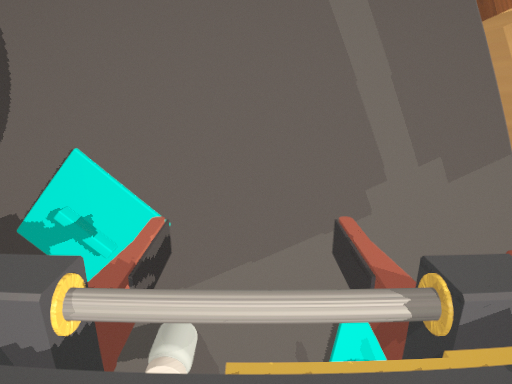

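```bash
cat > h.py <<'E'
import cv2,numpy as np
from station import bot,get_image
def cam(d):
    K=d["intrinsics"];k1=d["k1"];return np.array(K),k1
def und(d,uv):
    K,k1=cam(d); uv=np.atleast_2d(np.array(uv,float))
    p=cv2.undistortPoints(uv.reshape(-1,1,2),K,np.array([k1,0,0,0,0.])).reshape(-1,2)
    return p
def plane(d,uv,z,T=None):
    T=np.array(d["world_to_cam"]) if T is None else T
    R=T[:3,:3];t=T[:3,3];c=-R.T@t
    p=und(d,uv); r=np.c_[p[:,0],-p[:,1],-np.ones(len(p))]@R
    return c+r*((z-c[2])/r[:,2])[:,None]
def wristT(d,s):
    from scipy.spatial.transform import Rotation as Ro
    W=np.eye(4);W[:3,:3]=Ro.from_euler('xyz',s["ee_rot"],degrees=True).as_matrix();W[:3,3]=s["ee_pos"]
    return np.linalg.inv(W@np.array(d["hand_eye"]))
def proj(d,X,T=None):
    T=np.array(d["world_to_cam"]) if T is None else T
    X=np.atleast_2d(X);p=X@T[:3,:3].T+T[:3,3]
    p=p*[1,-1,-1]
    K,k1=cam(d)
    return cv2.projectPoints(p,np.zeros(3),np.zeros(3),K,np.array([k1,0,0,0,0.]))[0].reshape(-1,2)
E
python3 - <<'E'
from h import *
for n,(x,y,w,h) in {"top":(215,110,125,95),"side":(235,165,110,105)}.items():
    i=cv2.imread(f"pics/{n}0.png")[y:y+h,x:x+w]
    cv2.imwrite(f"pics/{n}0c.png",cv2.resize(i,None,fx=6,fy=5.5 if 0 else 6,interpolation=cv2.INTER_CUBIC)[:600,:800])
E
```

```text
(no output)
```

View pics/top0c.png

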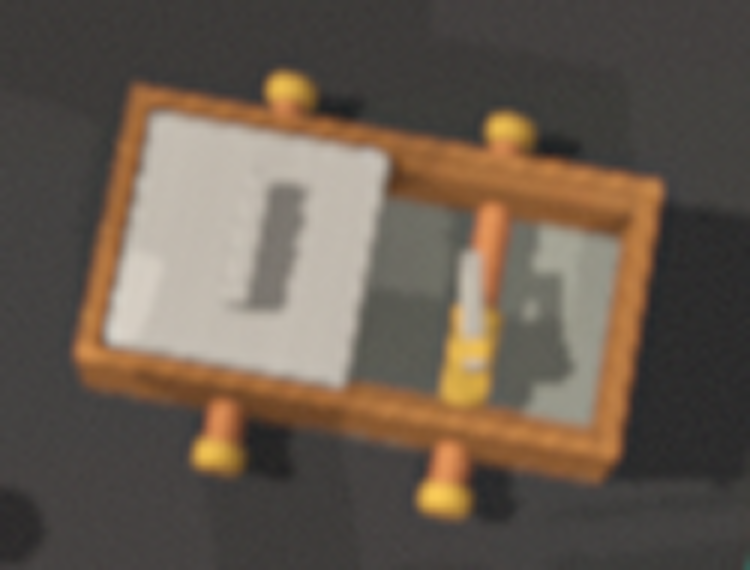

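View pics/side0c.png

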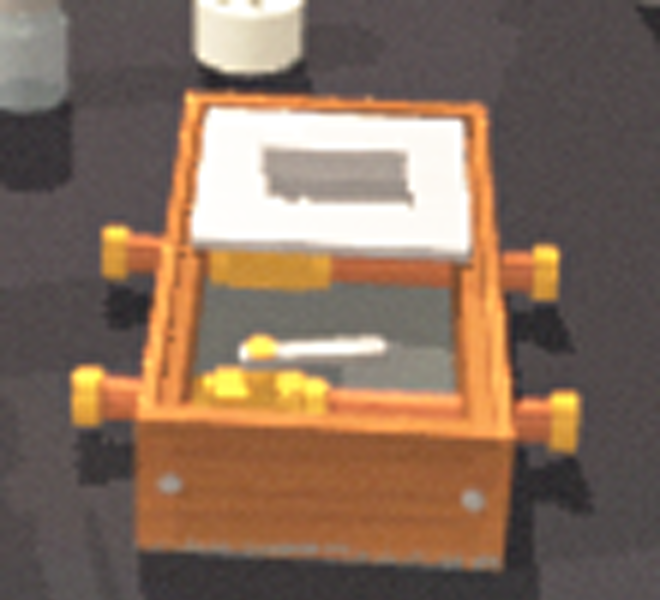

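```bash
cat > m.py <<'E'
from h import *
d=get_image("top"); s=get_image("side")
c=lambda L,o:(np.array(L,float)+.5)/6-.5+o
t=plane(d,c([(132,85),(663,182),(612,457),(80,352)],(215,110)),.076)
print("top",t.round(4))
q=plane(s,c([(187,93),(487,103),(512,432),(138,415)],(235,165)),.076)
print("side (FL? )",q.round(4))
loc=np.array([(86,162),(86,-162),(-86,-162),(-86,162)])/1000
def fit(P):
    a=loc;b=P[:,:2];A=a-a.mean(0);B=b-b.mean(0)
    th=np.arctan2((A[:,0]*B[:,1]-A[:,1]*B[:,0]).sum(),(A*B).sum());R=np.array([[np.cos(th),-np.sin(th)],[np.sin(th),np.cos(th)]])
    o=b.mean(0)-R@a.mean(0);print("org",o.round(4),"yaw",th.round(4),"res",((a@R.T+o)-b).round(4).tolist());return o,th
fit(t); fit(q[[1,2,3,0]])
E
python3 m.py
```

```text
top [[ 0.6683  0.1482  0.076 ]
 [ 0.5763 -0.1651  0.076 ]
 [ 0.4112 -0.113   0.076 ]
 [ 0.5046  0.193   0.076 ]]
side (FL? ) [[ 0.5036  0.1928  0.076 ]
 [ 0.6715  0.1468  0.076 ]
 [ 0.5772 -0.1612  0.076 ]
 [ 0.4135 -0.1153  0.076 ]]
org [0.5401 0.0158] yaw -0.29 res [[0.0005, -0.0018], [-0.0001, 0.0011], [0.0002, -0.0019], [-0.0006, 0.0026]]
org [0.5414 0.0158] yaw -0.2863 res [[-0.0018, 0.0001], [0.001, -0.0027], [-0.0003, -0.0001], [0.0011, 0.0027]]
```

```bash
cat >> h.py <<'E'
O=np.array([.5408,.0158]);TH=-.288
BR=np.array([[np.cos(TH),-np.sin(TH)],[np.sin(TH),np.cos(TH)]])
tobox=lambda P:(np.atleast_2d(P)[:,:2]-O)@BR
toworld=lambda p:np.atleast_2d(p)@BR.T+O
def plan(bx,by,z,yaw=np.degrees(TH)):
    """increment in tool frame to put TCP at box (bx,by) height z, tool down, yaw deg"""
    from scipy.spatial.transform import Rotation as Ro
    s=bot.read_state();R=Ro.from_euler('xyz',s["ee_rot"],degrees=True)
    P=np.r_[toworld([bx,by])[0],z]
    T=Ro.from_euler('xyz',[180,0,yaw],degrees=True)
    print("shift mm",(R.inv().apply(P-s["ee_pos"])*1000).round(1),"rotvec",(R.inv()*T).as_rotvec().round(3),"world",P.round(4))
def where():
    s=bot.read_state();print("t",s["time"],"box mm",(tobox(s["ee_pos"])[0]*1000).round(1),"z",round(s["ee_pos"][2]*1000,1),"rot",s["ee_rot"].round(2),"F",s["contact_force"].round(2),"Fbox",(s["contact_force"][:2]@BR).round(2),"gap",round(s["finger_gap"],4))
E
python3 - <<'E'
from h import *
d=get_image("top"); s=get_image("side")
c=lambda L,o:(np.array(L,float)+.5)/6-.5+o
print(tobox(plane(d,c([(150,110),(390,155),(347,385),(105,345)],(215,110)),.074)).round(4))
print(tobox(plane(s,c([(207,110),(467,122),(470,250),(193,243)],(235,165)),.074)).round(4))
print("rib top view z.094,.074",tobox(plane(d,c([(270,182),(305,182),(285,310),(248,305),(240,300)],(215,110)),.094)).round(4).tolist(),tobox(plane(d,c([(270,182),(305,182),(285,310),(248,305)],(215,110)),.074)).round(4).tolist())
print("bare lever top",tobox(plane(d,c([(460,250),(480,250),(485,340),(465,335)],(215,110)),.054)).round(4).tolist())
plan(0,.125,.16); where()
E
```

```text
[[ 0.0717  0.1495]
 [ 0.0712  0.0013]
 [-0.0742  0.0006]
 [-0.0776  0.1462]]
[[-0.0731  0.1428]
 [ 0.0759  0.1419]
 [ 0.0724  0.0011]
 [-0.0707 -0.0051]]
rib top view z.094,.074 [[0.0341, 0.0681], [0.038, 0.0476], [-0.0415, 0.0445], [-0.0427, 0.0664], [-0.0406, 0.0716]] [[0.0406, 0.0693], [0.0446, 0.0485], [-0.0361, 0.0453], [-0.0373, 0.0675]]
bare lever top [[0.0267, -0.0511], [0.029, -0.063], [-0.0261, -0.0757], [-0.0253, -0.0633]]
shift mm [-244.9  473.8   62.5] rotvec [0.    0.    1.447] world [0.5763 0.1357 0.16  ]
t 0.35 box mm [-440.   426.6] z 222.4 rot [-1.80e+02  3.00e-02  6.64e+01] F [-0.33 -0.08 -0.07] Fbox [-0.3  -0.17] gap 0.0881
```

>>> {"api": "servo_tool", "payload": {"increments": [[-20,40,5,0,0,0.12,0],[-41,79,10,0,0,0.24,0],[-61,118,15,0,0,0.36,0],[-82,158,20,0,0,0.48,0],[-102,197,26,0,0,0.6,0],[-122,237,31,0,0,0.72,0],[-143,276,36,0,0,0.84,0],[-163,316,42,0,0,0.96,0],[-184,355,47,0,0,1.08,0],[-204,395,52,0,0,1.2,0],[-224,434,57,0,0,1.32,0],[-245,474,62,0,0,1.447,0],[-245,474,62,0,0,1.447,0],[-245,474,62,0,0,1.447,0]], "squeeze": 20}}

```text
time: 2.1
ee_pos: [0.5762, 0.1359, 0.1606]
ee_rot: [-180.0, 0.0, -16.5]
contact_force: [-0.2, 0.2, 0.1]
finger_gap: 0.0002
```

Run:
```python
from h import *
where()
s=bot.read_state()
d=get_image("wrist");cv2.imwrite("pics/w1.png",d["pixels"])
t=get_image("top");cv2.imwrite("pics/t1.png",cv2.resize(t["pixels"][90:230,170:370],None,fx=4,fy=4,interpolation=cv2.INTER_CUBIC))
plan(0,.108,.080);plan(0,.108,.110)
```

```text
t 2.1 box mm [ -0.2 125.2] z 160.6 rot [-1.7998e+02  4.0000e-02 -1.6450e+01] F [-0.19  0.17  0.12] Fbox [-0.24  0.11] gap 0.0002
shift mm [ 0.5 17.9 81. ] rotvec [-0.001 -0.     0.002] world [0.5715 0.1194 0.08  ]
shift mm [ 0.5 17.9 51. ] rotvec [-0.001 -0.     0.002] world [0.5715 0.1194 0.11  ]
```

View pics/w1.png

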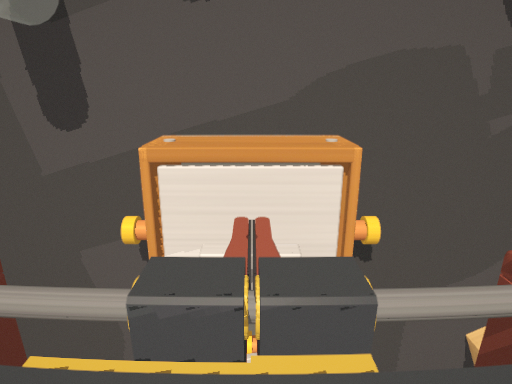

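View pics/t1.png

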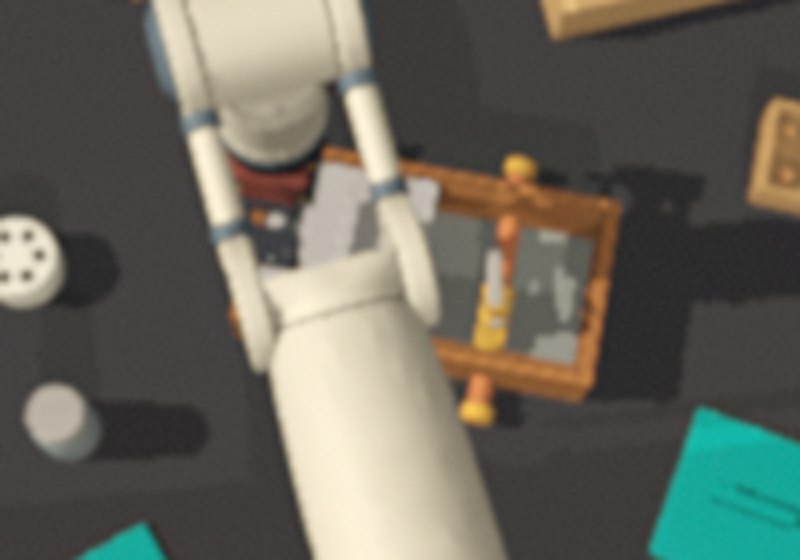

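>>> {"api": "servo_tool", "payload": {"increments": [[0,9,30,0,0,0,0],[0.5,16,55,0,0,0,0],[0.5,16,72,0,0,0,0],[0.5,16,80,0,0,0,0],[0.5,16,80,0,0,0,0]]}}

```text
time: 2.82
ee_pos: [0.5723, 0.1207, 0.0807]
ee_rot: [-180.0, 0.0, -16.5]
contact_force: [-0.3, -0.2, 0.2]
finger_gap: 0.0006
```

Run:
```python
from h import *
where()
d=get_image("wrist");cv2.imwrite("pics/w2.png",d["pixels"])
d=get_image("side");cv2.imwrite("pics/s2.png",cv2.resize(d["pixels"][140:270,200:360],None,fx=4.5,fy=4.5,interpolation=cv2.INTER_CUBIC))
```

```text
t 2.825 box mm [  0.4 109.5] z 80.7 rot [-1.800e+02  1.000e-02 -1.645e+01] F [-0.25 -0.22  0.16] Fbox [-0.18 -0.29] gap 0.0006
```

View pics/s2.png

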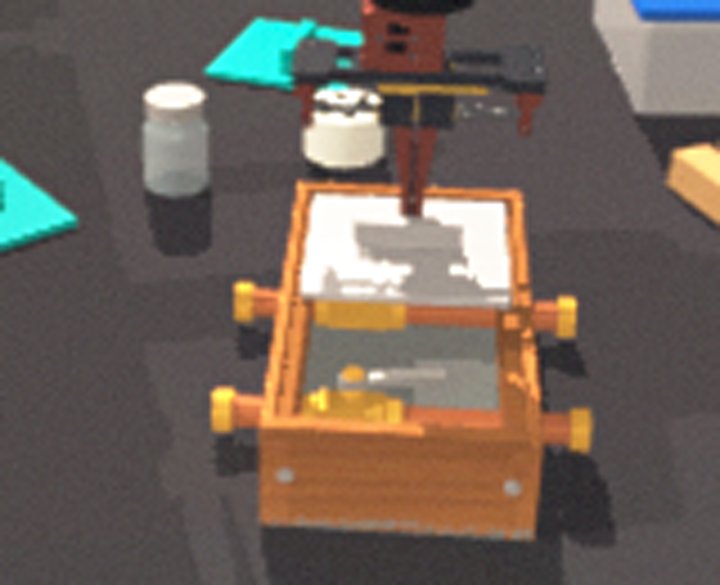

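>>> {"api": "servo_tool", "payload": {"increments": [[0,8,0,0,0,0,0],[0,16,0,0,0,0,0],[0,24,0,0,0,0,0],[0,32,0,0,0,0,0],[0,40,0,0,0,0,0],[0,50,0,0,0,0,0]]}}

```text
time: 3.68
ee_pos: [0.5583, 0.072, 0.0811]
ee_rot: [-179.9, -0.0, -16.5]
contact_force: [1.9, 4.4, 3.2]
finger_gap: 0.0004
```

Run:
```python
from h import *
where()
d=get_image("side");cv2.imwrite("pics/s3.png",cv2.resize(d["pixels"][140:270,200:360],None,fx=4.5,fy=4.5,interpolation=cv2.INTER_CUBIC))
where()
```

```text
t 3.675 box mm [ 0.9 58.9] z 81.1 rot [-1.7994e+02 -5.0000e-02 -1.6480e+01] F [1.92 4.4  3.16] Fbox [0.59 4.77] gap 0.0004
t 3.725 box mm [ 0.9 57.5] z 81.0 rot [ 1.7997e+02 -4.0000e-02 -1.6530e+01] F [-1.16  1.22  1.95] Fbox [-1.45  0.84] gap 0.0007
```

View pics/s3.png

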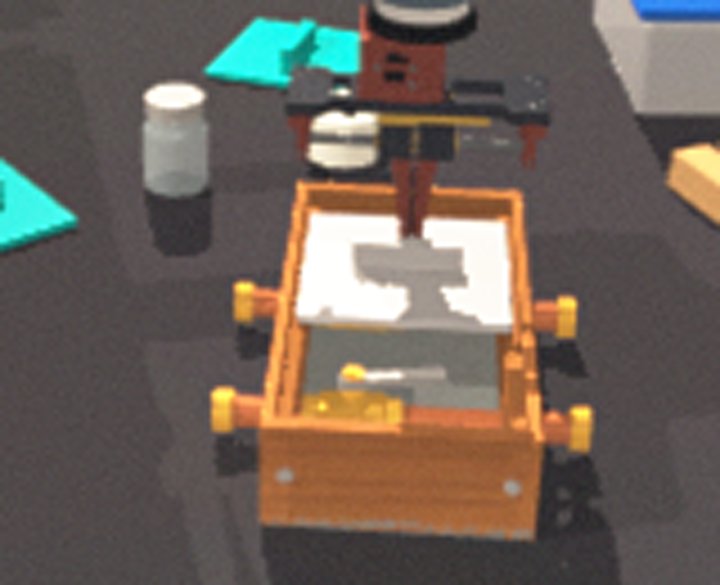

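>>> {"api": "servo_tool", "payload": {"increments": [[0,8,0,0,0,0,0],[0,16,0,0,0,0,0],[0,25,0,0,0,0,0],[0,34,0,0,0,0,0],[0,43,0,0,0,0,0],[0,52,0,0,0,0,0],[0,61,0,0,0,0,0],[0,70,0,0,0,0,0],[0,79,0,0,0,0,0],[0,88,0,0,0,0,0],[0,96,0,0,0,0,0],[0,102,0,0,0,0,0],[0,106,0,0,0,0,0]]}}

```text
time: 5.35
ee_pos: [0.5279, -0.0298, 0.0805]
ee_rot: [180.0, 0.0, -16.5]
contact_force: [1.4, 3.5, 1.8]
finger_gap: 0.0003
```

Run:
```python
from h import *
where()
d=get_image("side");cv2.imwrite("pics/s4.png",cv2.resize(d["pixels"][140:270,200:360],None,fx=4.5,fy=4.5,interpolation=cv2.INTER_CUBIC))
where()
```

```text
t 5.35 box mm [  0.6 -47.4] z 80.5 rot [ 1.7999e+02  1.0000e-02 -1.6510e+01] F [1.41 3.49 1.78] Fbox [0.36 3.74] gap 0.0003
t 5.4 box mm [  0.6 -47.8] z 80.5 rot [ 1.7997e+02  1.0000e-02 -1.6520e+01] F [0.38 1.08 2.19] Fbox [0.06 1.15] gap 0.0007
```

View pics/s4.png

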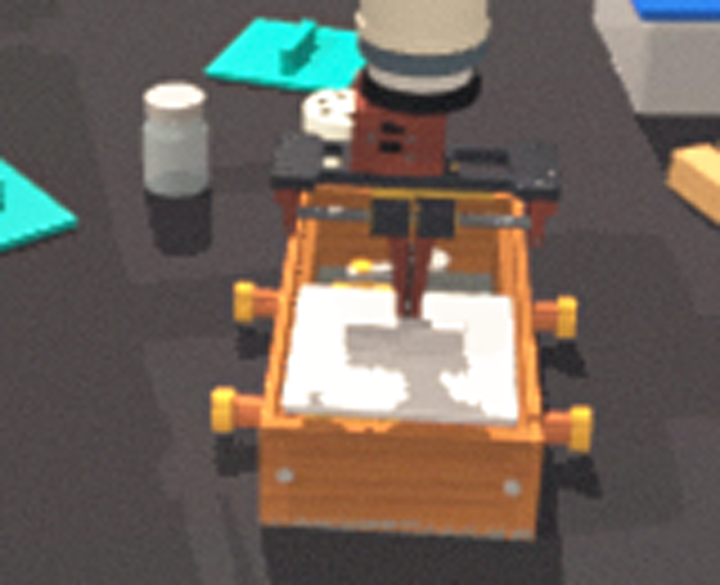

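>>> {"api": "servo_tool", "payload": {"increments": [[0,4,0,0,0,0,0],[0,8,0,0,0,0,0],[0,10,0,0,0,0,0],[0,10,0,0,0,0,0]]}}

```text
time: 5.9
ee_pos: [0.525, -0.0394, 0.0804]
ee_rot: [180.0, 0.0, -16.5]
contact_force: [0.1, 0.5, 1.3]
finger_gap: 0.0004
```

Run:
```python
from h import *
where()
d=get_image("top");cv2.imwrite("pics/t5.png",cv2.resize(d["pixels"][110:205,215:340],None,fx=6,fy=6,interpolation=cv2.INTER_CUBIC))
where()
```

```text
t 5.9 box mm [  0.6 -57.4] z 80.4 rot [ 1.7996e+02  2.0000e-02 -1.6520e+01] F [0.07 0.54 1.28] Fbox [-0.09  0.54] gap 0.0004
t 5.95 box mm [  0.6 -57.4] z 80.4 rot [ 1.7995e+02  2.0000e-02 -1.6520e+01] F [-0.27  1.4   0.64] Fbox [-0.65  1.26] gap 0.0003
```

View pics/t5.png

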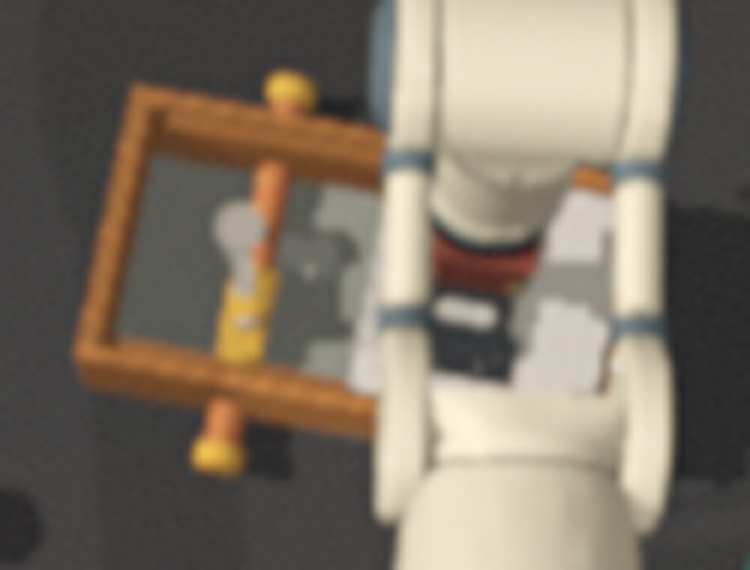

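>>> {"api": "servo_tool", "payload": {"increments": [[0,1,0,0,0,0,0],[0,2,0,0,0,0,0],[0,3,0,0,0,0,0],[0,3,0,0,0,0,0]]}}

```text
time: 6.45
ee_pos: [0.5242, -0.0421, 0.0805]
ee_rot: [180.0, 0.0, -16.5]
contact_force: [0.4, 1.4, -0.5]
finger_gap: 0.0005
```

Run:
```python
from h import *
where()
d=get_image("side");cv2.imwrite("pics/s6.png",cv2.resize(d["pixels"][165:270,235:345],None,fx=5.7,fy=5.7,interpolation=cv2.INTER_CUBIC))
```

```text
t 6.45 box mm [  0.6 -60.2] z 80.5 rot [ 1.7998e+02  2.0000e-02 -1.6510e+01] F [ 0.39  1.43 -0.46] Fbox [-0.03  1.48] gap 0.0005
```

View pics/s6.png

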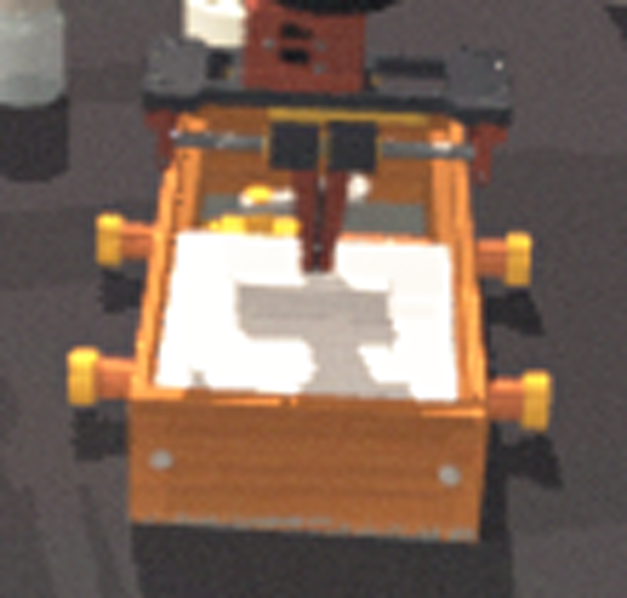

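>>> {"api": "servo_tool", "payload": {"increments": [[0,1,0,0,0,0,0],[0,2,0,0,0,0,0],[0,2,0,0,0,0,0]]}}

```text
time: 6.88
ee_pos: [0.5236, -0.0434, 0.0805]
ee_rot: [-180.0, 0.1, -16.5]
contact_force: [-1.2, 3.8, -1.4]
finger_gap: 0.0001
```

>>> {"api": "servo_tool", "payload": {"increments": [[0,1,0,0,0,0,0],[0,1,0,0,0,0,0]]}}

```text
time: 7.12
ee_pos: [0.5232, -0.0437, 0.0805]
ee_rot: [-179.9, 0.1, -16.5]
contact_force: [-0.7, 6.7, -0.1]
finger_gap: 0.0005
```

Run:
```python
from h import *
where()
```

```text
t 7.125 box mm [  0.  -62.1] z 80.5 rot [-1.799e+02  9.000e-02 -1.646e+01] F [-0.71  6.66 -0.15] Fbox [-2.57  6.19] gap 0.0005
```

>>> {"api": "servo_tool", "payload": {"increments": [[0,-6,0,0,0,0,0],[0,-14,-10,0,0,0,0],[0,-30,-30,0,0,0,0],[0,-60,-60,0,0,0,0],[0,-85,-70,0,0,0,0],[0,-85,-70,0,0,0,0]]}}

```text
time: 7.88
ee_pos: [0.5488, 0.038, 0.1527]
ee_rot: [-180.0, -0.2, -16.4]
contact_force: [0.0, -0.6, 0.5]
finger_gap: 0.0001
```

Run:
```python
from h import *
where();s=bot.read_state()
d=get_image("wrist");cv2.imwrite("pics/w7.png",d["pixels"])
t=get_image("top");cv2.imwrite("pics/t7.png",cv2.resize(t["pixels"][110:205,215:340],None,fx=6,fy=6,interpolation=cv2.INTER_CUBIC))
x=get_image("side");cv2.imwrite("pics/s7.png",cv2.resize(x["pixels"][165:270,235:345],None,fx=5.7,fy=5.7,interpolation=cv2.INTER_CUBIC))
c=lambda L,o:(np.array(L,float)+.5)/6-.5+o
print("disc",tobox(plane(t,c([(240,228)],(215,110)),.058)), "pivot",tobox(plane(t,c([(245,320)],(215,110)),.054)))
```

```text
t 7.875 box mm [ 1.3 23.5] z 152.7 rot [-179.97   -0.19  -16.37] F [ 0.01 -0.63  0.49] Fbox [ 0.19 -0.6 ] gap 0.0001
disc [[0.01360941 0.0825286 ]] pivot [[-0.04144757  0.06868654]]
```

View pics/w7.png

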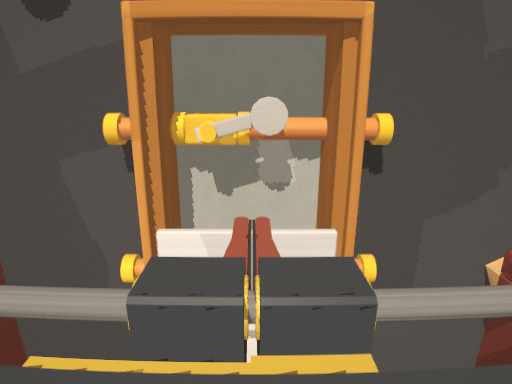

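View pics/s7.png

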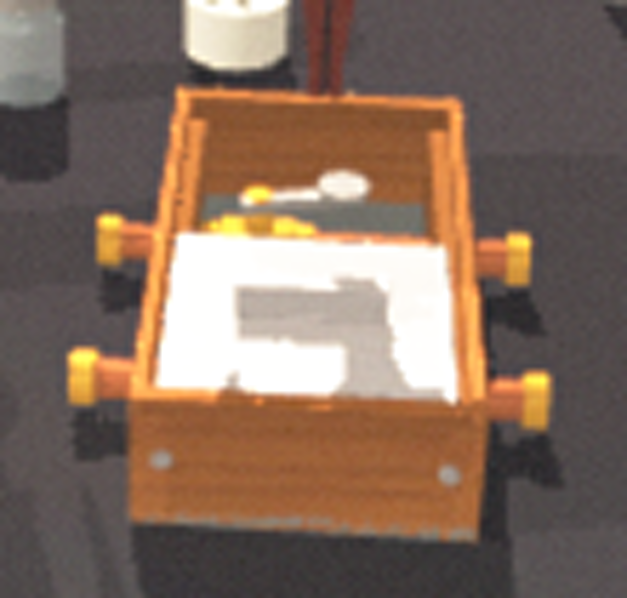

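View pics/t7.png

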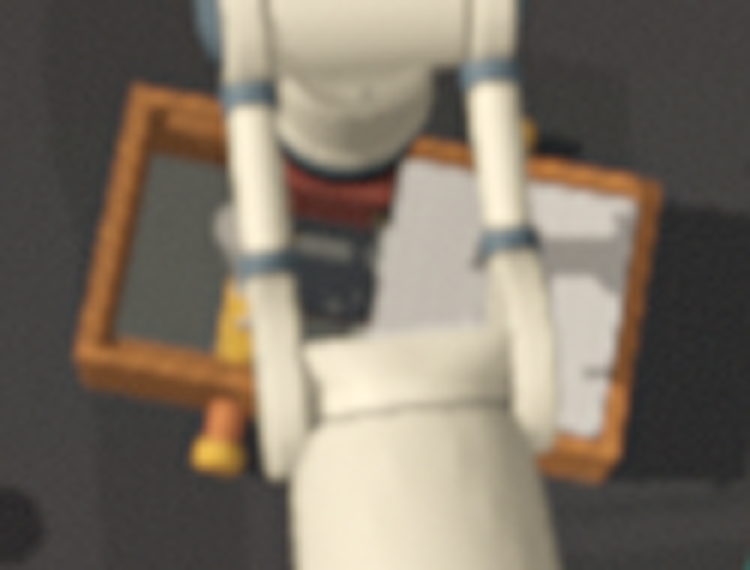

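Run:
```python
from h import *
s=bot.read_state();d=get_image("wrist");T=wristT(d,s)
print("disc,pivot",tobox(plane(d,[(269,116),(209,132)],.058,T)).round(4).tolist())
print("rim far outer corners",tobox(plane(d,[(124,5),(370,5)],.076,T)).round(4).tolist())
print("cover +y edge",tobox(plane(d,[(160,230),(336,230)],.074,T)).round(4).tolist())
x=get_image("side");c=lambda L,o:(np.array(L,float)+.5)/5.7-.5+o
print("side disc,pivot",tobox(plane(x,c([(344,185),(258,194)],(235,165)),.058)).round(4).tolist())
plan(.013,.045,.1);plan(.013,.045,.050)
```

```text
disc,pivot [[0.0136, 0.0791], [-0.0323, 0.0671]]
rim far outer corners [[-0.0841, 0.1539], [0.0788, 0.1536]]
cover +y edge [[-0.0716, -0.0073], [0.0665, -0.0075]]
side disc,pivot [[0.0172, 0.0809], [-0.0323, 0.0659]]
shift mm [ 12.5 -24.   49.9] rotvec [ 0.001  0.001 -0.001] world [0.566  0.0553 0.1   ]
shift mm [ 12.6 -24.   99.9] rotvec [ 0.001  0.001 -0.001] world [0.566  0.0553 0.05  ]
```

>>> {"api": "servo_tool", "payload": {"increments": [[9,-10,20,0,0,0,0],[17,-18,45,0,0,0,0],[17,-18,70,0,0,0,0],[17,-18,90,0,0,0,0],[17,-18,104,0,0,0,0],[17,-18,110,0,0,0,0],[17,-18,110,0,0,0,0]]}}

```text
time: 9.0
ee_pos: [0.5692, 0.0491, 0.0407]
ee_rot: [-180.0, -0.0, -16.5]
contact_force: [0.4, 0.9, -0.2]
finger_gap: 0.0002
```

Run:
```python
from h import *
where()
d=get_image("wrist");cv2.imwrite("pics/w8.png",d["pixels"])
```

```text
t 9.0 box mm [17.8 40. ] z 40.7 rot [-1.800e+02 -1.000e-02 -1.651e+01] F [ 0.43  0.94 -0.19] Fbox [0.14 1.03] gap 0.0002
```

View pics/w8.png

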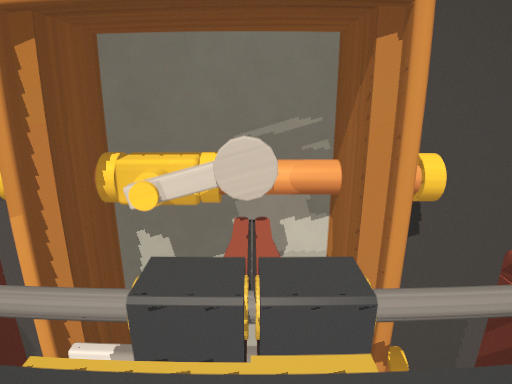

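>>> {"api": "servo_tool", "payload": {"increments": [[3,-8,0,0,0,0,0],[6,-16,0,0,0,0,0],[7,-22,0,0,0,0,0],[7,-28,0,0,0,0,0],[7,-34,0,0,0,0,0],[6,-40,0,0,0,0,0],[5,-45,0,0,0,0,0],[3,-50,0,0,0,0,0]]}}

```text
time: 10.05
ee_pos: [0.5864, 0.0966, 0.0407]
ee_rot: [-180.0, -0.0, -16.5]
contact_force: [0.6, -0.8, -0.3]
finger_gap: 0.0006
```

Run:
```python
from h import *
where()
d=get_image("wrist");cv2.imwrite("pics/w9.png",d["pixels"])
```

```text
t 10.05 box mm [20.8 90.4] z 40.7 rot [-1.7999e+02 -3.0000e-02 -1.6500e+01] F [ 0.57 -0.83 -0.29] Fbox [ 0.79 -0.63] gap 0.0006
```

View pics/w9.png

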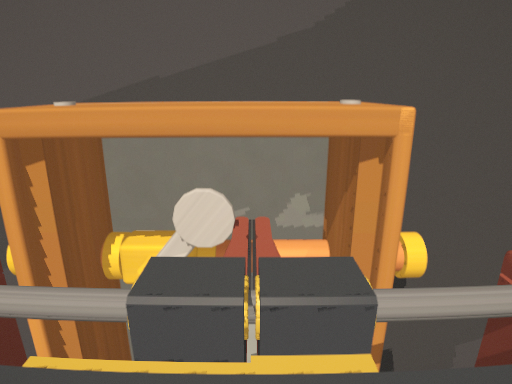

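>>> {"api": "servo_tool", "payload": {"increments": [[-2,-5,0,0,0,0,0],[-5,-10,0,0,0,0,0],[-8,-14,0,0,0,0,0],[-12,-18,0,0,0,0,0],[-15,-21,0,0,0,0,0],[-19,-24,0,0,0,0,0],[-22,-26,0,0,0,0,0]]}}

```text
time: 10.98
ee_pos: [0.5723, 0.1276, 0.0406]
ee_rot: [180.0, 0.0, -16.5]
contact_force: [1.3, -1.6, -0.5]
finger_gap: 0.0007
```

Run:
```python
from h import *
where()
s=bot.read_state();d=get_image("wrist");cv2.imwrite("pics/w10.png",d["pixels"])
where()
```

```text
t 10.975 box mm [ -1.6 116.2] z 40.6 rot [180.    0.  -16.5] F [ 1.33 -1.56 -0.55] Fbox [ 1.72 -1.11] gap 0.0007
t 11.025 box mm [ -1.9 116.4] z 40.6 rot [-1.7999e+02  2.0000e-02 -1.6490e+01] F [ 0.12 -0.45  0.18] Fbox [ 0.24 -0.39] gap 0.0002
```

View pics/w10.png

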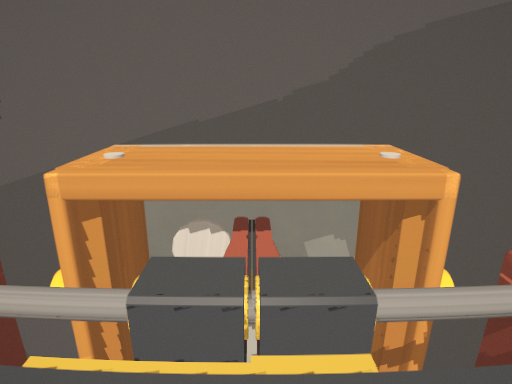

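>>> {"api": "servo_tool", "payload": {"increments": [[-2,-1,0,0,0,0,0],[-4,-1,0,0,0,0,0],[-5,-1,0,0,0,0,0]]}}

```text
time: 11.4
ee_pos: [0.5683, 0.1304, 0.0408]
ee_rot: [-179.9, -0.0, -16.5]
contact_force: [4.1, 2.0, -1.2]
finger_gap: 0.0002
```

>>> {"api": "servo_tool", "payload": {"increments": [[-2,0,0,0,0,0,0],[-3,0,0,0,0,0,0]]}}

```text
time: 11.65
ee_pos: [0.5652, 0.1309, 0.0409]
ee_rot: [-180.0, -0.0, -16.5]
contact_force: [5.2, 1.7, -0.3]
finger_gap: 0.0006
```

Run:
```python
from h import *
where()
```

```text
t 11.65 box mm [ -9.3 117.3] z 40.9 rot [-1.7997e+02 -3.0000e-02 -1.6500e+01] F [ 5.17  1.67 -0.32] Fbox [4.48 3.07] gap 0.0006
```

>>> {"api": "servo_tool", "payload": {"increments": [[-2,0,0,0,0,0,0],[-3,0,0,0,0,0,0],[-3,0,0,0,0,0,0]]}}

```text
time: 12.02
ee_pos: [0.5649, 0.131, 0.0412]
ee_rot: [-179.9, -0.4, -16.5]
contact_force: [14.1, 1.1, -4.1]
finger_gap: 0.0008
```

Run:
```python
from h import *
where()
```

```text
t 12.025 box mm [ -9.6 117.3] z 41.2 rot [-179.91   -0.37  -16.54] F [14.14  1.15 -4.07] Fbox [13.23  5.12] gap 0.0008
```

>>> {"api": "servo_tool", "payload": {"increments": [[8,0,0,0,0,0,0],[18,2,0,0,0,0,0],[22,4,-20,0,0,0,0],[22,6,-60,0,0,0,0],[18,40,-110,0,0,0,0],[10,80,-160,0,0,0,0],[10,110,-170,0,0,0,0],[10,110,-170,0,0,0,0],[10,110,-170,0,0,0,0]]}}

```text
time: 13.15
ee_pos: [0.5405, 0.0236, 0.2106]
ee_rot: [-180.0, 0.0, -16.5]
contact_force: [-0.5, -1.3, 0.3]
finger_gap: 0.0006
```

Run:
```python
from h import *
where();s=bot.read_state()
d=get_image("wrist");cv2.imwrite("pics/w11.png",d["pixels"])
t=get_image("side");cv2.imwrite("pics/s11.png",t["pixels"])
```

```text
t 13.15 box mm [-2.5  7.4] z 210.6 rot [-1.7998e+02  4.0000e-02 -1.6510e+01] F [-0.53 -1.32  0.33] Fbox [-0.13 -1.41] gap 0.0006
```

View pics/w11.png

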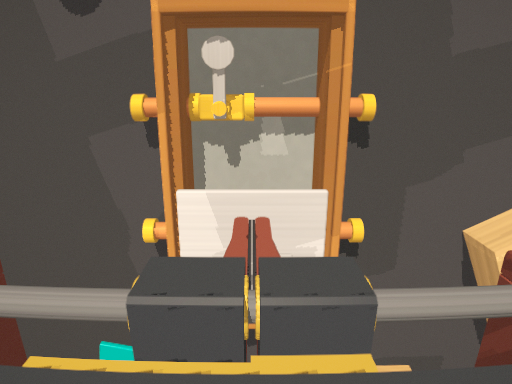

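View pics/s11.png

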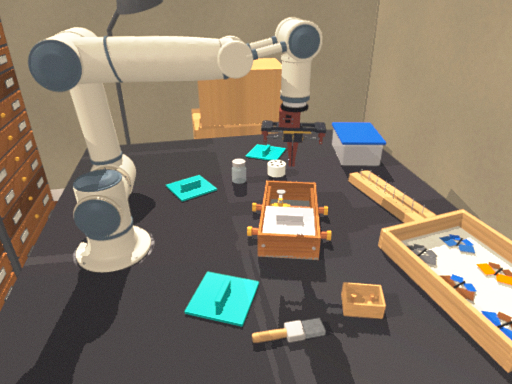

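Wrist picture: disc at (218,53), pivot at (219,107). The lever points along box +y, the cover is at the far end, and the jar, block, tray and brush look undisturbed.

Run:
```python
from h import *
s=bot.read_state();d=get_image("wrist")
p=tobox(plane(d,[(218,53),(219,107)],.058,wristT(d,s)));v=p[0]-p[1]
print(p.round(4),"angle",np.arctan2(v[1],v[0]))
print("cover edge",tobox(plane(d,[(178,190),(327,190)],.074,wristT(d,s))).round(4))
from station import sign_off
print(sign_off())
```

```text
[[-0.0334  0.1174]
 [-0.0335  0.0698]] angle 1.5675074935417057
cover edge [[-0.0727 -0.006 ]
 [ 0.068  -0.0059]]
the job is handed in; nothing more can be done
None
```

The nitrogen valve is shut and the job is handed in. No verdict was reported, so this rests on my own checks.

- **Cover:** I pushed the rib with closed fingers until the cover met the far end wall at about 6 N. Its near edge now lies at box y = -6 mm, as it should against the wall. It looked flat in the pictures and was never lifted.
- **Tagged lever:** I pushed the lever round until it stalled at its stop, at about 14 N. The last wrist picture gives an angle of about 1.57 rad.
- **Robot:** The arm is clear at 0.21 m height. Contact force read only noise, up to about 1.4 N.
- **Other things:** The jar, block, brush and tray look unmoved in the side picture; I did not measure them. The bare lever was never touched, but it is under the cover now, so I could not see it at the end.

The run took about 13 s. No check failed. The views disagreed by only a few millimetres: one wrist reading of the box's far rim was off by about 8 mm, but a later wrist view put the pivot within 2 mm of where it should be.

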